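Read a reservoir's air pressure with a rod gauge

ROBOT

A 7-joint arm with a two-finger parallel gripper is mounted at the origin on the work surface. World frame = base frame: x ahead of the robot, y to its left, z up, the work surface at z = 0. Lengths are in mm, angles in rad, forces in N, time in s.
With the tool pointing down it reaches from about 350 to 900 mm from the base axis. Payload 7.2 kg.
Tool frame: the origin (TCP) lies between the finger pads; the fingertips stand 19 mm ahead of it and the grasp point (between the pads) is the TCP; z points along the fingers, y is the line along which they close (so a half turn about z gives the same grasp; the last joint's range is limited). The gripper opens to 85 mm and grips with 20 to 120 N. Pads are 22 mm wide; open, the fingers measure 114 mm over their backs; the gripper's body (76 mm by 85 mm) begins 54 mm behind the grasp point. The pads swing forward as they close: fully open they stand 13 mm farther back than shut.
Start: joints at [-1.21, 0.411, -0.013, 1.596, 0.006, 1.134, -0.082], TCP at [259.871, 568.414, 250.297] pointing down, gripper open.
Joint ranges: [-2.95, 2.95], [-0.29, 1.99], [-1.47, 1.44], [0.14, 2.54], [-1.03, 4.17], [0.13, 1.85], [-2.86, 2.86]. Speed limits (rad/s): [2.39, 2.39, 3.01, 3.01, 3.14, 3.14, 3.14].

INTERFACE

Orientations are given as a unit quaternion [w, x, y, z].
In Python, from bench import sensors, viewer, job gives the robot as it stands.
- The arm moves only by the shell command python3 -m inch 'ROWS' [FORCE]. ROWS is JSON, a list of rows, each a list of 3 entries, a list of its own where there are three numbers: the gripper command: -1 is fully open, 1 is shut, values between are in proportion, then the shift along the tool's x, y, z as a fraction of full scale, then the turn, a rotation vector about the tool's x, y, z as a fraction of full scale. In form: [[grip, [tx, ty, tz], [wx, wy, wz]], ...]. A call has 1 to 10 rows; each row shifts and turns the commanded pose from where the row before left it, along the tool's axes as they then stand; what a row does not reach is not made up. Full scale, the value 1, is 0.06 m for a shift and 8 degrees for a turn. A row lasts 1/8 s, in which the tool goes at most 62.5 mm and 10.7 degrees, less where a joint would pass 70% of its speed; a pose out of reach is approached as far as the arm can. A call with a number of a shift or a turn outside -1 to 1 is refused whole. A call with a gripper value outside its range is refused whole. The fingers move at their own pace and stop on an object; FORCE is the grip in N (left out, the last holds). Time passes only in rows, so rows that do not move let the fingers close. It gives the time, the measured TCP pose, the force, the opening and the grip force at its end, in the units of the state.
- sensors.get_state(): the state, without advancing time (a new reading comes with each control period).
- viewer.grab_frame(name): name is "scene" or "side" or "wrist"; returns the picture (384x512x3 uint8, red, green, blue); there is no depth.
- viewer.camera_info(name): a dict with "intrinsics" (3x3 intrinsics, pixels), "k1" (the pictures are not rectified: a ray, as slopes to the right and down, at radius r is drawn at 1 + k1 r^2 times it, then the intrinsics apply), "rvec" (rotation vector, rad) and "tvec" (3), from world to camera coordinates, as OpenCV has them. Camera axes: x right, y down, z forward; pixel columns grow to the right and rows downward; lengths in mm; the calibration is good to about 2 mm. A picture is of the moment at which its call begins: read the wrist's pose just before it. camera_info takes no time and is no camera call; for the wrist camera it gives the pose at the moment of the call.
- job.close_job(): hands the job in; it is judged then, once.
The state is a dict: "clock": time; "q": joint angles; "qd": joint speeds; "joint_efforts": joint torques, N m; "tool_pos": TCP position; "tcp_rot": TCP orientation; "force": force on the tool from outside, world axes, zero at the start; "wrist_torque": the same for the moment, N m; "grip_width": finger opening in mm; "grasp_force": force on a finger pad.
Only numpy, scipy, OpenCV 4.12 (cv2) and the standard library are available. Lean on these libraries where they do the work, as an engineer would, in place of code of your own. Each camera call takes 0.05 s, during which the arm holds its last target. There are 200 camera calls.

TASK

Take the rod gauge from its holder and press it straight down onto the sprung valve stem of the blue air reservoir until the stem is pushed fully home and held there for a moment, so that the pressure inside pushes the reading rod out; press firmly, about 18 N, never above 25 N. Then set the gauge gently back upright in its holder with the rod still out to show the reading: do not touch the rod, and leave the other things on the bench alone.

Things in the scene. Friction and masses are not known exactly. Their poses are not given: they have to be found in the camera images.
- gauge: pressure gauge: upright aluminium barrel 20 mm in diameter, 92 mm tall in all, 110 to 170 g, loose, standing mouth down in the holder. Origin: centre of its underside (the open mouth); z points to the rod end. Brass bell foot: 30 mm wide for the lowest 3 mm, tapering to 20 mm by 10 mm up. Grip the barrel 74 to 82 mm above the origin; keep 32 mm free above its top for the rod
- gauge_seat (a point): the flat shoulder inside the gauge that bears on the stem's top, on its axis 22 mm above the mouth. Below it a round socket 13.6 mm wide from 10 to 22 mm above the mouth, and below that a funnel opening to 24 mm at the mouth
- gauge_top (a point): centre of the barrel's top face, 92 mm above the gauge's origin; the rod comes out here
- rod (a joint): how far the white reading rod has come out of the barrel's top, m; 0 is in, as at the start. The air pushes it out while the stem is pressed: 13 to 22 mm (hidden pressure) with the stem fully home, less when part pressed. It then stays out by friction (0.4 N)
- holder: fixed black block 80 x 80 x 40 mm, origin at the centre of its underside, with one round blind hole 35 mm wide and 34 mm deep from the top, rim chamfered 3 mm; the gauge stands in it, mouth down, on the hole's floor 6 mm above the bench
- holder_hole0 (a point): centre of the hole's mouth, on the holder's top, 40 mm above the bench
- tank: fixed blue air reservoir, lying cylinder 84 mm in diameter, 200 mm long on two steel feet, length along its x; origin on the bench under its middle. On top an upright brass valve: nut 18 mm wide and a round stem 11 mm in diameter, rounded top. The stem is sprung and goes down 8 mm to a hard stop: 4 N starts it, about 14 N brings it home
- port (a point): centre of the black rubber ring (32 mm wide) on the reservoir's top, 102 mm above the bench. The valve stem rises from it; the stem's axis sits up to 1.5 mm off this point along the reservoir's x and along its y, and its free top is 40 to 57 mm above this point: not measured, to be found by feel. The nut's top is 34 to 43 mm below the stem's free top
- meter: bystander: yellow handheld meter, 150 x 75 x 40 mm, lying loose on the bench; origin under its centre
- jar: bystander: clear jar with black lid, 60 mm in diameter, 70 mm tall, standing loose; origin under its centre
- driver: bystander: red-handled screwdriver, 180 mm long, lying loose; origin under its middle
- rod_cap: red cap on the rod's outer end, 10 mm wide and 4 mm tall; origin at its underside, 0.5 mm above the barrel's top when the rod is in. Not to be touched
Not all that is in view belongs to the job. There is more than one size of the gauge; the job needs the larger. There is more than one size of the tank; the one meant has the size given above.

How it is judged (in metres and radians):
On the way, in this order (a step that is already met when the one before it is completed fails the run):
1. the gauge is off its holder, held by the fingers (contact force between gauge and holder below 0.05 N and contact force between gauge and the fingers above 1 N and z of gauge in the frame of holder above 0.05 m), for 0.1 s.
2. the gauge is over the valve, pressed on the stem with more than 15 N (fully home) for 0.3 s, and its rod has come out more than 10 mm (horizontal distance between gauge and port below 0.008 m and angle between gauge's own z axis and vertical below 0.15 rad and contact force between gauge and tank above 15 N and value of joint rod above 0.01 m), for 0.3 s.
At the end, for the whole second after the job is handed in: The gauge stands released and at rest in the holder's hole, upright within 7 degrees, its mouth within 6 mm of the hole's axis and on the hole's floor (within 4 mm), with the rod still more than 10 mm out (horizontal distance between gauge and holder_hole0 below 0.006 m and z of gauge in the frame of holder below 0.01 m and angle between gauge's own z axis and vertical below 0.12 rad and linear speed of gauge below 0.02 m/s and value of joint rod above 0.01 m and contact force between gauge and the fingers below 0.05 N); the robot touches nothing.
It fails at once if the gauge is pressed on the reservoir or its valve with more than 25 N (contact force between gauge and tank above 25 N).
It fails at once if the gauge is rammed into the holder with more than 40 N (contact force between gauge and holder above 40 N).
It fails at once if the robot touches the gauge's rod (contact force between rod_cap and the fingers above 0.3 N or contact force between rod_cap and the arm above 0.3 N).
It fails at once if a bystander is moved more than 15 mm (distance of any of meter, jar, driver from where it was at the start of the episode above 0.015 m).
It also fails if it takes over 64 s, if anything falls off the work surface, if the arm or the gripper's body presses on something with over 40 N, if the wrist force passes 120 N, or if a joint passes its speed limit or range.

## Working session

There is one attempt and no reset: what is moved stays moved. The work goes in short steps, Python scripts to look and compute and a shell command to move; the robot and the scene stay as the last step left them, time stands still between calls to the robot, and variables do not carry over. Pictures are saved under pics/ and viewed, at most 10 in all, crops included, and the job is handed in when it is done.

```bash
mkdir -p pics
python3 - <<'E'
from bench import sensors, viewer
import cv2
s=sensors.get_state();print({k:s[k] for k in('clock','tool_pos','tcp_rot','force','grip_width')})
for n in('scene','side'):
    im=viewer.grab_frame(n);cv2.imwrite(f'pics/{n}0.png',cv2.resize(im[:,:,::-1],(800,600),interpolation=cv2.INTER_CUBIC)); print(n,viewer.camera_info(n))
E
ls
```

```text
{'clock': 0.0, 'tool_pos': array([259.67729307, 568.01101593, 249.44160348]), 'tcp_rot': array([-1.24046727e-04,  2.12726221e-01,  9.77111515e-01, -7.91361537e-04]), 'force': array([ 0.13462511,  0.5001049 , -0.6408596 ]), 'grip_width': 85.3489730657718}
scene {'intrinsics': array([[351.94973975,   0.        , 250.06436253],
       [  0.        , 351.94973975, 188.76576423],
       [  0.        ,   0.        ,   1.        ]]), 'k1': -0.02446654822440849, 'rvec': array([ 0.84161388,  2.42581791, -1.23523275]), 'tvec': array([ 470.34120678, -157.20497394, 1393.51781139])}
side {'intrinsics': array([[400.77900336,   0.        , 251.17258145],
       [  0.        , 400.77900336, 190.58313992],
       [  0.        ,   0.        ,   1.        ]]), 'k1': -0.019193451251342638, 'rvec': array([ 2.44184784, -0.03519075,  0.02653379]), 'tvec': array([-637.94087153,   63.29913196, 1468.70563319])}
pics
```

View pics/scene0.png

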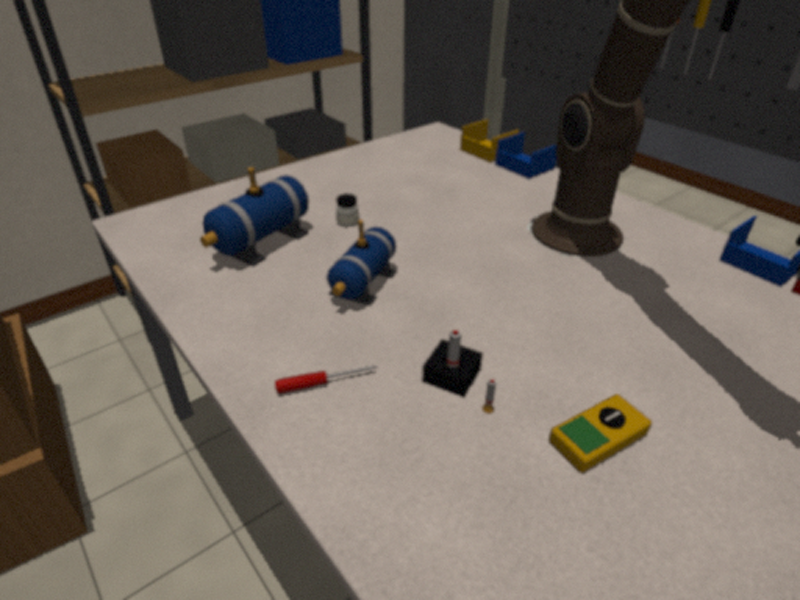

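View pics/side0.png

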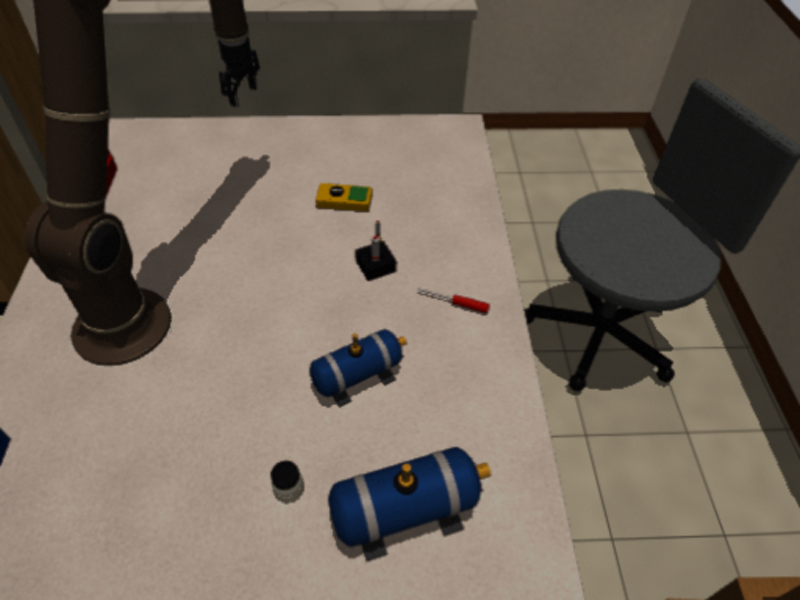

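Scene: the gauge stands in the black holder at (453,350), with the small decoy gauge at (489,395). The big tank's ring is at (254,190) and the small tank's at (362,243). Side: holder at (376,258), big tank's ring at (406,482), small tank's at (356,350).

```bash
cat > h.py <<'E'
from bench import sensors, viewer
import cv2, numpy as np
def ray(ci,u,v):
    K=ci['intrinsics'];a=np.array([(u-K[0,2])/K[0,0],(v-K[1,2])/K[1,1]]);b=a.copy()
    for _ in range(8): b=a/(1+ci['k1']*(b@b))
    R=cv2.Rodrigues(np.array(ci['rvec']))[0]
    return -R.T@np.array(ci['tvec']),R.T@np.array([*b,1])
def atz(ci,u,v,z):
    c,d=ray(ci,u,v);return c+d*(z-c[2])/d[2]
def tri(rs):
    A=0;b=0
    for c,d in rs:
        d=d/np.linalg.norm(d);P=np.eye(3)-np.outer(d,d);A=A+P;b=b+P@c
    x=np.linalg.solve(A,b);return x,[np.linalg.norm(np.cross(x-c,d/np.linalg.norm(d))) for c,d in rs]
def proj(ci,p):
    R=cv2.Rodrigues(np.array(ci['rvec']))[0];q=R@np.array(p,float)+np.array(ci['tvec']);a=q[:2]/q[2];a=a*(1+ci['k1']*(a@a))
    K=ci['intrinsics'];return np.array([a[0]*K[0,0]+K[0,2],a[1]*K[1,1]+K[1,2]])
E
python3 - <<'E'
from h import *
np.set_printoptions(precision=1,suppress=True)
S=viewer.camera_info('scene');D=viewer.camera_info('side');f=lambda a:(a+.5)/1.5625-.5
for n,a,b in [('bigring',(254,190),(406,482)),('bigstem',(251,170),(407,466)),('smallring',(362,243),(356,350)),('smallstem',(361,222),(356,337)),('gtop',(455,333),(376,236)),('jarlid',(347,201),(285,472)),('driverend',(277,386),(489,307)),('drivertip',(376,369),(418,291)),('meter',(600,430),(344,195))]:
    a=[f(x) for x in a];b=[f(x) for x in b];print(n,*tri([ray(S,*a),ray(D,*b)]))
for c,n,P in((S,'scene',[(424,365),(440,343),(482,352),(466,376)]),(D,'side',[(356,252),(385,244),(397,260),(366,270)])):
    print(n,[atz(c,f(u),f(v),40)[:2] for u,v in P])
# tank length ends side view z~42..
s=sensors.get_state()
E
```

```text
bigring [ 643.4 -464.7  138.3] [np.float64(1.5215609430183652), np.float64(1.5215609430182553)]
bigstem [ 644.4 -459.7  190.4] [np.float64(1.047739015830443), np.float64(1.047739015830216)]
smallring [ 553.8 -157.3  102.7] [np.float64(2.0390046017967194), np.float64(2.0390046017966417)]
smallstem [ 554.4 -159.   151.5] [np.float64(3.3482528829666474), np.float64(3.3482528829664187)]
gtop [602.  179.2 103. ] [np.float64(0.4494414542441378), np.float64(0.44944145424420023)]
jarlid [ 422.1 -406.5   63.5] [np.float64(0.4731804915209667), np.float64(0.47318049152108493)]
driverend [865.8  20.5  17.3] [np.float64(2.904032882227989), np.float64(2.904032882227903)]
drivertip [700.8  84.1   6.9] [np.float64(2.402841122944751), np.float64(2.4028411229445306)]
meter [516.6 425.   23.2] [np.float64(0.3244075440023509), np.float64(0.3244075440024)]
scene [array([647.6, 156.2]), array([587.2, 130.7]), array([545.2, 195. ]), array([609.8, 220.6])]
side [array([551.6, 187.2]), array([625.1, 213.9]), array([653.6, 157.1]), array([576.4, 125.1])]
```

The smaller-looking tank has its ring at z≈102.7, so it is the one meant (port about (554,-157), stem top about 150). The gauge top reads z≈103, which agrees with its cap at 102.5. I'm moving over the holder.

```bash
python3 -m inch '[[-1,[-0.79,-0.35,0],[0,0,0]],[-1,[-0.79,-0.35,0],[0,0,0]],[-1,[-0.79,-0.35,0],[0,0,0]],[-1,[-0.79,-0.35,0],[0,0,0]],[-1,[-0.79,-0.35,0],[0,0,0]],[-1,[-0.79,-0.35,0],[0,0,0]],[-1,[-0.79,-0.35,0],[0,0,0]],[-1,[-0.79,-0.35,0],[0,0,0]],[-1,[-0.6,-0.35,0],[0,0,0]],[-1,[0,0,0],[0,0,0]]]'
python3 - <<'E'
from h import *
s=sensors.get_state();print(s['clock'],s['tool_pos'],s['tcp_rot'])
W=viewer.camera_info('wrist');im=viewer.grab_frame('wrist');cv2.imwrite('pics/w1.png',cv2.resize(im[:,:,::-1],(800,600),interpolation=cv2.INTER_CUBIC));print(W)
print(proj(W,[602,179,98])*1.5625)
E
```

```text
clock: 1.35
tool_pos: [560.8, 219.4, 249.9]
tcp_rot: [0.0, 0.216, 0.976, -0.001]
force: [0.4, 0.4, 0.1]
grip_width: 85.7
grasp_force: 0.0
1.35 [560.81595557 219.43085546 249.85164114] [ 3.47401568e-04  2.15955066e-01  9.76402661e-01 -1.06414238e-03]
{'intrinsics': array([[269.88499755,   0.        , 259.22692826],
       [  0.        , 269.88499755, 190.14757604],
       [  0.        ,   0.        ,   1.        ]]), 'k1': -0.030980397878225485, 'rvec': array([-2.42583196, -1.54736595, -0.2332877 ]), 'tvec': array([-434.7584395 , -435.73012849,  256.01708533])}
[378.92877679 356.71938697]
```

View pics/w1.png

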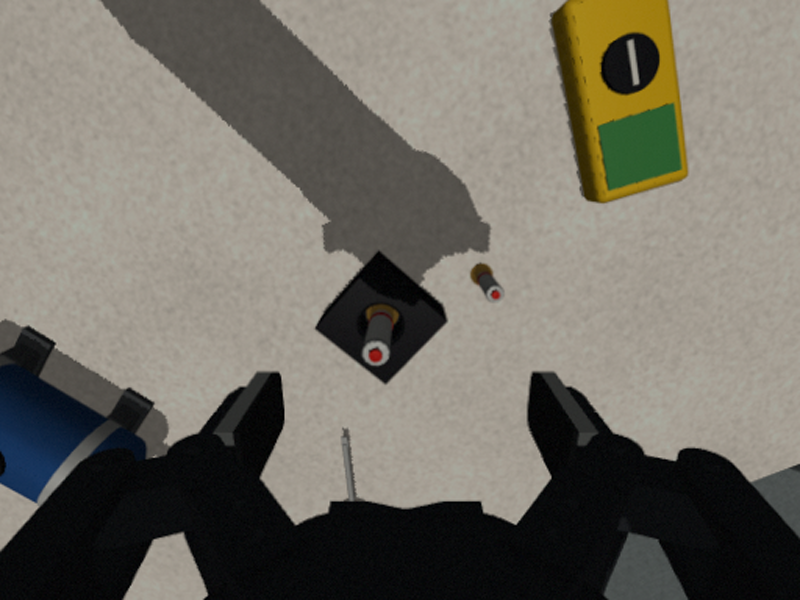

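The wrist view shows the gauge's cap at (376,354), the holder's corners at (379,252), (447,321), (386,382) and (316,327), and the decoy at (482,272), which is clear of the fingers.

Run:
```python
from h import *
np.set_printoptions(precision=1,suppress=True)
from scipy.spatial.transform import Rotation as R
W=viewer.camera_info('wrist');f=lambda a:(a+.5)/1.5625-.5
s=sensors.get_state();q=s['tcp_rot'];M=R.from_quat([q[1],q[2],q[3],q[0]]).as_matrix()
c=atz(W,f(376),f(354),102)
print('cap',c);P=[atz(W,f(u),f(v),40) for u,v in [(379,252),(447,321),(386,382),(316,327)]];print('holder',np.mean(P,0),[np.linalg.norm(P[i]-P[i-1]) for i in range(4)])
print('small',atz(W,f(482),f(272),0),atz(W,f(495),f(294),65))
t=np.array([*c[:2],84]);print('tool delta mm',M.T@(t-s['tool_pos']),M)
```

```text
cap [595.9 182.  102. ]
holder [595.7 183.1  40. ] [np.float64(84.37411067411054), np.float64(81.38401944494287), np.float64(77.59856198503067), np.float64(78.33404108863023)]
small [602.7 278.5   0. ] [603.4 276.8  65. ]
tool delta mm [-50.  -21.  165.8] [[-0.9  0.4 -0. ]
 [ 0.4  0.9 -0. ]
 [ 0.  -0.  -1. ]]
```

```bash
python3 -m inch '[[-1,[-0.4,-0.17,0],[0,0,0]],[-1,[-0.43,-0.18,0.5],[0,0,0]],[-1,[0,0,0.7],[0,0,0]],[-1,[0,0,0.3],[0,0,0]],[-1,[0,0,0],[0,0,0]]]'
python3 - <<'E'
from h import *
s=sensors.get_state()
W=viewer.camera_info('wrist');im=viewer.grab_frame('wrist');cv2.imwrite('pics/w2.png',cv2.resize(im[150:350,130:390,::-1],(780,600),interpolation=cv2.INTER_CUBIC))
print(proj(W,[596,182,102]), 'tcp point',proj(W,[*s['tool_pos'][:2],102]))
E
```

```text
clock: 2.02
tool_pos: [594.2, 185.3, 159.3]
tcp_rot: [-0.001, 0.212, 0.977, -0.0]
force: [0.1, 0.2, 0.4]
grip_width: 85.7
grasp_force: 0.0
[256.74897064 220.29655206] tcp point [259.91422027 216.48317725]
```

View pics/w2.png

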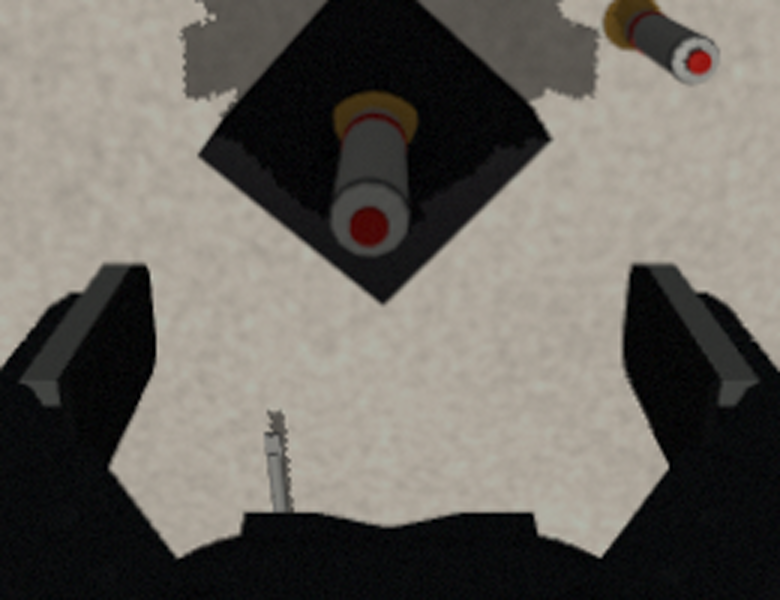

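The cap is at (369,227) in the crop, so (253,225.5) in the frame.

Run:
```python
from h import *
np.set_printoptions(precision=1,suppress=True)
from scipy.spatial.transform import Rotation as R
W=viewer.camera_info('wrist')
s=sensors.get_state();q=s['tcp_rot'];M=R.from_quat([q[1],q[2],q[3],q[0]]).as_matrix()
c=atz(W,252.8,225.3,102.5);print(c,M.T@(np.array([*c[:2],84])-s['tool_pos']))
g=lambda u,v:(130+u/3-.3,150+v/3-.3)
print('hole corner',atz(W,*g(383,303),40),atz(W,*g(198,155),40),atz(W,*g(551,140),40))
```

```text
[599.9 177.6 102.5] [-7.5 -5.1 76.7]
hole corner [652.9 156.6  40. ] [579.8 124.9  40. ] [622.  229.6  40. ]
```

```bash
python3 -m inch '[[-1,[-0.12,-0.08,0],[0,0,0]],[-1,[0,0,0.5],[0,0,0]],[-1,[0,0,0.5],[0,0,0]],[-1,[0,0,0.25],[0,0,0]],[-1,[0,0,0],[0,0,0]],[1,[0,0,0],[0,0,0]],[1,[0,0,0],[0,0,0]],[1,[0,0,0],[0,0,0]],[1,[0,0,0],[0,0,0]],[1,[0,0,0],[0,0,0]]]' 60
```

```text
clock: 3.32
tool_pos: [600.3, 176.9, 85.9]
tcp_rot: [0.0, 0.213, 0.977, 0.0]
force: [-1.1, 0.2, 4.9]
grip_width: 18.5
grasp_force: 58.5
```

```bash
python3 -m inch '[[1,[0,0,-0.1],[0,0,0]],[1,[0,0,-0.4],[0,0,0]],[1,[0,0,-0.6],[0,0,0]],[1,[0,0,-0.6],[0,0,0]],[1,[0,0,-0.6],[0,0,0]],[1,[0,0,-0.6],[0,0,0]],[1,[0,0,-0.2],[0,0,0]],[1,[0,0,0],[0,0,0]]]'
python3 -m inch '[[1,[-0.03,-0.3,0],[0,0,0]],[1,[-0.06,-0.7,0],[0,0,0]],[1,[-0.06,-0.75,0],[0,0,0]],[1,[-0.06,-0.75,0],[0,0,0]],[1,[-0.06,-0.75,0],[0,0,0]],[1,[-0.06,-0.75,0],[0,0,0]],[1,[-0.06,-0.7,0],[0,0,0]],[1,[-0.06,-0.5,0],[0,0,0]],[1,[0,-0.2,0],[0,0,0]],[1,[0,0,0],[0,0,0]]]'
python3 - <<'E'
from h import *
s=sensors.get_state();print(s['tool_pos'],s['force'],s['wrist_torque'])
W=viewer.camera_info('wrist');im=viewer.grab_frame('wrist');cv2.imwrite('pics/w3.png',cv2.resize(im[:,:,::-1],(800,600),interpolation=cv2.INTER_CUBIC))
print(proj(W,[554,-157,102])*1.5625)
E
```

```text
clock: 4.32
tool_pos: [600.0, 176.7, 271.2]
tcp_rot: [0.0, 0.213, 0.977, 0.0]
force: [-0.8, -0.6, -2.2]
grip_width: 18.4
grasp_force: 59.0
clock: 5.58
tool_pos: [489.1, -129.5, 270.6]
tcp_rot: [-0.001, 0.213, 0.977, 0.0]
force: [-0.2, 0.5, -1.6]
grip_width: 18.4
grasp_force: 59.0
[ 489.07867142 -129.529321    270.64080589] [-0.18985311  0.45836207 -1.59155583] [ 0.04477046 -0.07962761  0.00916248]
[408.27893305 367.00616572]
```

View pics/w3.png

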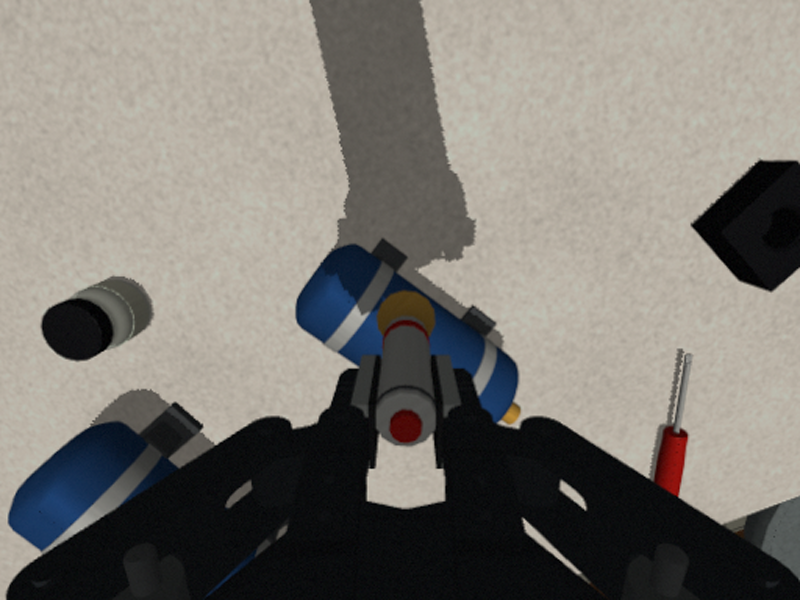

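Here the gauge's foot at (405,318) hides the port, so I'm stepping aside to see it.

```bash
python3 -m inch '[[1,[0.2,-0.4,0],[0,0,0]],[1,[0.3,-0.4,0],[0,0,0]],[1,[0,0,0],[0,0,0]]]'
python3 - <<'E'
from h import *
s=sensors.get_state();print(s['tool_pos'])
W=viewer.camera_info('wrist');im=viewer.grab_frame('wrist')
p=proj(W,[554,-157,125]).astype(int);m=proj(W,[*s['tool_pos'][:2],190.6]);x0,y0=p[0]-80,max(p[1]-90,0);print(x0,y0,p,m)
cv2.imwrite('pics/w4.png',cv2.resize(im[y0:y0+150,x0:x0+200,::-1],(800,600),interpolation=cv2.INTER_CUBIC))
E
```

```text
clock: 6.0
tool_pos: [440.7, -161.1, 271.2]
tcp_rot: [-0.0, 0.213, 0.977, 0.0]
force: [1.0, 0.4, -0.9]
grip_width: 18.4
grasp_force: 59.0
[ 440.72931671 -161.06382224  271.23769818]
223 177 [303 267] [259.69243333 205.11248922]
```

View pics/w4.png

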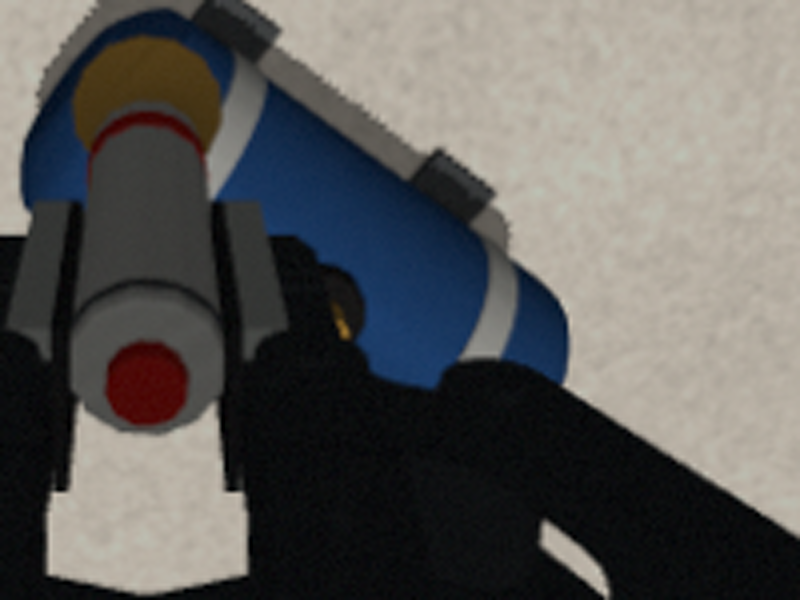

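I shifted the wrong way: the port is behind the right finger at crop (345,305). In this view tool −x is image-down, so I'm moving toward −x.

```bash
python3 -m inch '[[1,[-0.5,0,0],[0,0,0]],[1,[-0.8,0,0],[0,0,0]],[1,[-0.7,0,0],[0,0,0]],[1,[-0.3,0,0],[0,0,0]],[1,[0,0,0],[0,0,0]]]'
python3 - <<'E'
from h import *
s=sensors.get_state();print(s['tool_pos'])
W=viewer.camera_info('wrist');im=viewer.grab_frame('wrist')
p=proj(W,[554,-157,125]).astype(int);m=proj(W,[*s['tool_pos'][:2],191.3]);x0,y0=p[0]-110,max(p[1]-75,0);print(x0,y0,p,m)
cv2.imwrite('pics/w5.png',cv2.resize(im[y0:y0+150,x0:x0+200,::-1],(800,600),interpolation=cv2.INTER_CUBIC))
E
```

```text
clock: 6.68
tool_pos: [569.5, -216.9, 270.2]
tcp_rot: [-0.0, 0.212, 0.977, -0.0]
force: [0.2, 0.6, -0.6]
grip_width: 18.4
grasp_force: 59.0
[ 569.48187052 -216.92525756  270.17505679]
198 70 [308 145] [259.73669216 205.89355173]
```

View pics/w5.png

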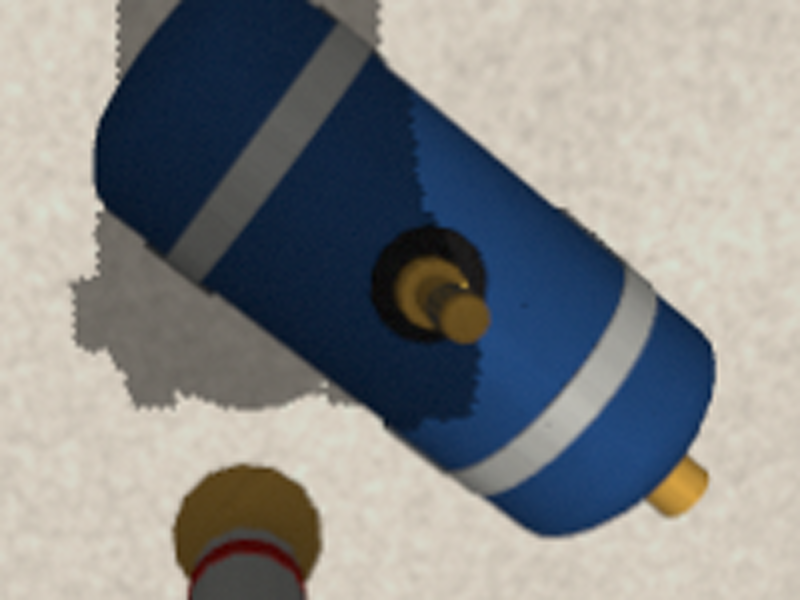

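Stem top at crop (464,317), ring centre (429,284), gauge foot about (248,537).

Run:
```python
from h import *
np.set_printoptions(precision=1,suppress=True)
from scipy.spatial.transform import Rotation as R
W=viewer.camera_info('wrist');s=sensors.get_state();q=s['tcp_rot'];M=R.from_quat([q[1],q[2],q[3],q[0]]).as_matrix()
g=lambda u,v:(198+(u+.5)/4-.5,70+(v+.5)/4-.5)
r=atz(W,*g(429,284),102);print('ring',r)
for z in(142,146,150,154,159):
    t=atz(W,*g(464,317),z);print(z,t,M.T@(t-s['tool_pos']))
print('foot',atz(W,*g(248,537),190.3+1)-s['tool_pos'])
```

```text
ring [ 551.2 -155.4  102. ]
142 [ 554.6 -155.   142. ] [ 38.1  50.5 128.4]
146 [ 553.7 -155.5  146. ] [ 38.7  49.7 124.4]
150 [ 552.8 -155.9  150. ] [ 39.3  48.9 120.4]
154 [ 552.  -156.4  154. ] [ 39.9  48.1 116.4]
159 [ 550.9 -157.   159. ] [ 40.7  47.1 111.5]
foot [ -1.5   0.7 -79.1]
```

```bash
python3 -m inch '[[1,[0.2,0.25,0],[0,0,0]],[1,[0.26,0.31,0],[0,0,0]],[1,[0.2,0.25,0.2],[0,0,0]],[1,[0,0,0.4],[0,0,0]],[1,[0,0,0.1],[0,0,0]],[1,[0,0,0],[0,0,0]],[1,[0,0,0],[0,0,0]]]'
python3 - <<'E'
from bench import sensors
s=sensors.get_state();print(s['tool_pos'],s['force'],s['wrist_torque'])
E
```

```text
clock: 7.6
tool_pos: [552.4, -157.0, 230.1]
tcp_rot: [0.0, 0.213, 0.977, 0.0]
force: [0.5, 0.4, -1.6]
grip_width: 18.3
grasp_force: 59.1
[ 552.38745847 -157.03471864  230.09556646] [ 0.54083322  0.37217441 -1.59389264] [-0.06892869  0.01210863 -0.06448524]
```

```bash
python3 -m inch '[[1,[0,0,0.05],[0,0,0]],[1,[0,0,0.05],[0,0,0]],[1,[0,0,0.05],[0,0,0]],[1,[0,0,0],[0,0,0]],[1,[0,0,0],[0,0,0]]]'
python3 -m inch '[[1,[0,0,0.05],[0,0,0]],[1,[0,0,0.03],[0,0,0]],[1,[0,0,0],[0,0,0]],[1,[0,0,0],[0,0,0]]]'
```

```text
clock: 8.22
tool_pos: [552.5, -157.0, 220.1]
tcp_rot: [0.0, 0.213, 0.977, -0.0]
force: [3.1, -0.4, -3.9]
grip_width: 18.1
grasp_force: 59.1
clock: 8.72
tool_pos: [552.4, -157.1, 215.4]
tcp_rot: [0.0, 0.213, 0.977, -0.0]
force: [2.2, 0.7, -2.4]
grip_width: 17.9
grasp_force: 59.1
```

Sideways push of about +2.5 N along x means the stem is rubbing the funnel. I'm shifting about 1.5 mm toward +x.

```bash
python3 -m inch '[[1,[-0.023,0.01,0],[0,0,0]],[1,[0,0,0.02],[0,0,0]],[1,[0,0,0],[0,0,0]],[1,[0,0,0],[0,0,0]]]'
python3 -m inch '[[1,[0,0,0.03],[0,0,0]],[1,[0,0,0],[0,0,0]],[1,[0,0,0],[0,0,0]]]'
python3 -m inch '[[1,[0,0,0.03],[0,0,0]],[1,[0,0,0],[0,0,0]],[1,[0,0,0],[0,0,0]]]'
```

```text
clock: 9.22
tool_pos: [553.5, -157.1, 214.0]
tcp_rot: [-0.0, 0.213, 0.977, -0.0]
force: [1.4, 0.4, -0.9]
grip_width: 18.4
grasp_force: 59.1
clock: 9.6
tool_pos: [553.9, -157.2, 212.8]
tcp_rot: [0.0, 0.213, 0.977, 0.0]
force: [0.1, 0.8, 3.8]
grip_width: 18.1
grasp_force: 59.3
clock: 9.98
tool_pos: [554.0, -157.2, 210.9]
tcp_rot: [0.0, 0.213, 0.977, 0.0]
force: [-0.9, 0.7, 4.7]
grip_width: 18.2
grasp_force: 59.5
```

```bash
python3 -m inch '[[1,[0,0,0.03],[0,0,0]],[1,[0,0,0.02],[0,0,0]],[1,[0,0,0],[0,0,0]],[1,[0,0,0],[0,0,0]]]'
python3 -m inch '[[1,[0,0,0.02],[0,0,0]],[1,[0,0,0],[0,0,0]],[1,[0,0,0],[0,0,0]]]'
```

```text
clock: 10.48
tool_pos: [554.1, -157.2, 208.3]
tcp_rot: [0.0, 0.213, 0.977, 0.0]
force: [-0.6, 0.0, 6.9]
grip_width: 18.5
grasp_force: 59.9
clock: 10.85
tool_pos: [554.2, -157.3, 207.2]
tcp_rot: [0.001, 0.213, 0.977, 0.0]
force: [-1.8, -1.0, 8.3]
grip_width: 18.0
grasp_force: 60.0
```

```bash
python3 -m inch '[[1,[0,0,0.02],[0,0,0]],[1,[0,0,0],[0,0,0]],[1,[0,0,0],[0,0,0]]]'
python3 -m inch '[[1,[0,0,0.01],[0,0,0]],[1,[0,0,0],[0,0,0]],[1,[0,0,0],[0,0,0]]]'
python3 -m inch '[[1,[0,0,0.01],[0,0,0]],[1,[0,0,0],[0,0,0]],[1,[0,0,0],[0,0,0]]]'
```

```text
clock: 11.22
tool_pos: [554.3, -157.3, 206.2]
tcp_rot: [0.001, 0.213, 0.977, 0.0]
force: [-0.8, -0.3, 9.9]
grip_width: 18.5
grasp_force: 60.1
clock: 11.6
tool_pos: [554.3, -157.3, 205.8]
tcp_rot: [0.001, 0.213, 0.977, 0.0]
force: [-1.7, 0.3, 10.1]
grip_width: 18.5
grasp_force: 60.2
clock: 11.98
tool_pos: [554.5, -157.3, 205.6]
tcp_rot: [0.001, 0.213, 0.977, 0.0]
force: [-1.3, -0.2, 13.7]
grip_width: 18.3
grasp_force: 60.6
```

```bash
python3 -m inch '[[1,[0,0,0.005],[0,0,0]],[1,[0,0,0],[0,0,0]],[1,[0,0,0],[0,0,0]],[1,[0,0,0],[0,0,0]]]'
```

```text
clock: 12.48
tool_pos: [554.6, -157.4, 205.5]
tcp_rot: [0.001, 0.213, 0.977, 0.0]
force: [-3.1, -0.2, 14.6]
grip_width: 18.5
grasp_force: 60.6
```

```bash
python3 -m inch '[[1,[0,0,0.006],[0,0,0]],[1,[0,0,0],[0,0,0]],[1,[0,0,0],[0,0,0]],[1,[0,0,0],[0,0,0]],[1,[0,0,0],[0,0,0]],[1,[0,0,0],[0,0,0]],[1,[0,0,0],[0,0,0]]]'
python3 - <<'E'
from h import *
np.set_printoptions(precision=1,suppress=True)
print(sensors.get_state()['force'])
W=viewer.camera_info('wrist');im=viewer.grab_frame('wrist')
cv2.imwrite('pics/w6.png',cv2.resize(im[130:330,130:390,::-1],(780,600),interpolation=cv2.INTER_CUBIC))
print(sensors.get_state()['force'])
E
```

```text
clock: 13.35
tool_pos: [554.8, -157.4, 205.4]
tcp_rot: [0.001, 0.213, 0.977, 0.0]
force: [-2.7, 0.2, 17.3]
grip_width: 18.2
grasp_force: 60.9
[-2.7  0.2 17.3]
[-2.8  1.1 16.6]
```

View pics/w6.png

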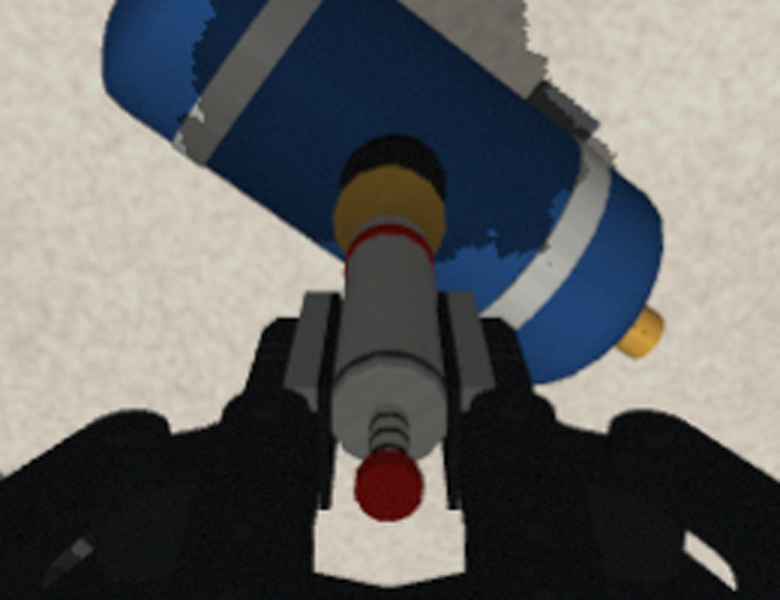

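The rod is clearly out, with its cap at crop (389,485) on a visible length of rod, and the press held at about 18 N. I'm lifting off and carrying the gauge back.

```bash
python3 -m inch '[[1,[0,0,-0.1],[0,0,0]],[1,[0,0,-0.15],[0,0,0]],[1,[0,0,-0.2],[0,0,0]],[1,[0,0,-0.3],[0,0,0]],[1,[0,0,-0.3],[0,0,0]],[1,[0,0,-0.05],[0,0,0]],[1,[0,0,0],[0,0,0]]]'
python3 -m inch '[[1,[0.08,0.25,0],[0,0,0]],[1,[0.17,0.55,0],[0,0,0]],[1,[0.2,0.67,0],[0,0,0]],[1,[0.22,0.74,0],[0,0,0]],[1,[0.22,0.74,0],[0,0,0]],[1,[0.22,0.74,0],[0,0,0]],[1,[0.22,0.67,0],[0,0,0]],[1,[0.18,0.6,0],[0,0,0]],[1,[0.12,0.42,0],[0,0,0]],[1,[0,0,0],[0,0,0]]]'
python3 -m inch '[[1,[0,0,0],[0,0,0]],[1,[0,0,0],[0,0,0]]]'
python3 - <<'E'
from h import *
s=sensors.get_state();d=np.array([600,177,0])-s['tool_pos'];print(s['tool_pos'],s['tcp_rot'],(-.909*d[0]+.416*d[1])/60,(.416*d[0]+.909*d[1])/60)
E
```

```text
clock: 14.28
tool_pos: [553.5, -157.0, 269.0]
tcp_rot: [-0.0, 0.213, 0.977, 0.0]
force: [0.1, 0.5, -1.3]
grip_width: 18.5
grasp_force: 59.3
clock: 15.52
tool_pos: [597.9, 181.5, 268.1]
tcp_rot: [-0.001, 0.21, 0.978, 0.0]
force: [-0.7, 0.3, -2.1]
grip_width: 18.1
grasp_force: 59.2
clock: 15.78
tool_pos: [599.0, 176.0, 269.4]
tcp_rot: [-0.0, 0.214, 0.977, -0.0]
force: [-0.3, 0.4, -0.7]
grip_width: 18.1
grasp_force: 59.2
[599.02027064 176.01350517 269.35800648] [-2.31094260e-05  2.13518494e-01  9.76938987e-01 -2.59903830e-04] -0.008003202362320789 0.02173818687111115
```

```bash
python3 -m inch '[[1,[-0.008,0.02,0.3],[0,0,0]],[1,[0,0,0.5],[0,0,0]],[1,[0,0,0.6],[0,0,0]],[1,[0,0,0.5],[0,0,0]],[1,[0,0,0.3],[0,0,0]],[1,[0,0,0.1],[0,0,0]],[1,[0,0,0],[0,0,0]],[1,[0,0,0],[0,0,0]]]'
python3 -m inch '[[1,[0,0,0.1],[0,0,0]],[1,[0,0,0.1],[0,0,0]],[1,[0,0,0.1],[0,0,0]],[1,[0,0,0.1],[0,0,0]],[1,[0,0,0],[0,0,0]],[1,[0,0,0],[0,0,0]]]'
```

```text
clock: 16.77
tool_pos: [600.7, 178.2, 132.6]
tcp_rot: [0.001, 0.213, 0.977, 0.001]
force: [0.6, 0.7, -1.5]
grip_width: 18.4
grasp_force: 59.2
clock: 17.52
tool_pos: [600.1, 178.1, 107.4]
tcp_rot: [0.0, 0.213, 0.977, -0.0]
force: [0.8, 0.1, -1.1]
grip_width: 18.8
grasp_force: 59.2
```

Mouth is about 21 mm above the floor with no side force, so it is in the hole. Going on slowly.

```bash
python3 -m inch '[[1,[0,0,0.1],[0,0,0]],[1,[0,0,0.08],[0,0,0]],[1,[0,0,0.06],[0,0,0]],[1,[0,0,0.04],[0,0,0]],[1,[0,0,0],[0,0,0]],[1,[0,0,0],[0,0,0]]]'
python3 -m inch '[[1,[0,0,0.03],[0,0,0]],[1,[0,0,0.02],[0,0,0]],[1,[0,0,0],[0,0,0]],[1,[0,0,0],[0,0,0]]]'
```

```text
clock: 18.27
tool_pos: [600.1, 178.1, 90.8]
tcp_rot: [0.0, 0.213, 0.977, 0.0]
force: [-0.0, -0.3, -1.8]
grip_width: 17.9
grasp_force: 59.2
clock: 18.77
tool_pos: [600.0, 178.0, 87.6]
tcp_rot: [0.0, 0.213, 0.977, 0.0]
force: [0.3, 0.3, -1.5]
grip_width: 18.4
grasp_force: 59.2
```

```bash
python3 -m inch '[[1,[0,0,0.016],[0,0,0]],[1,[0,0,0.01],[0,0,0]],[1,[0,0,0],[0,0,0]],[1,[0,0,0],[0,0,0]]]'
python3 -m inch '[[1,[0,0,0.01],[0,0,0]],[1,[0,0,0],[0,0,0]],[1,[0,0,0],[0,0,0]]]'
```

```text
clock: 19.27
tool_pos: [600.0, 178.0, 86.1]
tcp_rot: [-0.0, 0.213, 0.977, 0.0]
force: [0.7, -0.5, -0.5]
grip_width: 18.0
grasp_force: 59.2
clock: 19.65
tool_pos: [600.2, 178.1, 86.0]
tcp_rot: [0.0, 0.213, 0.977, 0.0]
force: [-1.7, -1.1, 5.4]
grip_width: 18.4
grasp_force: 59.7
```

```bash
python3 -m inch '[[1,[0,0,0],[0,0,0]],[1,[0,0,0],[0,0,0]],[0.5,[0,0,0],[0,0,0]],[0.4,[0,0,0],[0,0,0]],[0.2,[0,0,0],[0,0,0]],[-0.2,[0,0,0],[0,0,0]],[-0.6,[0,0,0],[0,0,0]],[-1,[0,0,0],[0,0,0]],[-1,[0,0,0],[0,0,0]],[-1,[0,0,0],[0,0,0]]]' 20
python3 -m inch '[[-1,[0,0,-0.2],[0,0,0]],[-1,[0,0,-0.4],[0,0,0]],[-1,[0,0,-0.5],[0,0,0]],[-1,[0,0,-0.5],[0,0,0]],[-1,[0,0,-0.3],[0,0,0]],[-1,[0.5,0,0],[0,0,0]],[-1,[0,0,0],[0,0,0]]]'
python3 - <<'E'
from h import *
im=viewer.grab_frame('wrist');W=viewer.camera_info('wrist');print(proj(W,[600,178,40]))
a=cv2.resize(im[120:320,130:390,::-1],(400,308),interpolation=cv2.INTER_CUBIC)
p=proj(viewer.camera_info('scene'),[600,178,80]).astype(int);b=viewer.grab_frame('scene')[p[1]-39:p[1]+38,p[0]-50:p[0]+50,::-1]
cv2.imwrite('pics/end.png',np.hstack([a,cv2.resize(b,(400,308),interpolation=cv2.INTER_CUBIC)]))
E
```

```text
clock: 20.9
tool_pos: [600.0, 178.0, 85.5]
tcp_rot: [0.0, 0.213, 0.977, 0.0]
force: [-0.4, -0.1, 0.1]
grip_width: 85.2
grasp_force: 0.0
clock: 21.78
tool_pos: [571.1, 191.9, 199.8]
tcp_rot: [-0.001, 0.212, 0.977, 0.0]
force: [-0.1, -0.3, -0.3]
grip_width: 85.4
grasp_force: 0.0
[259.13194666 206.21987366]
```

View pics/end.png

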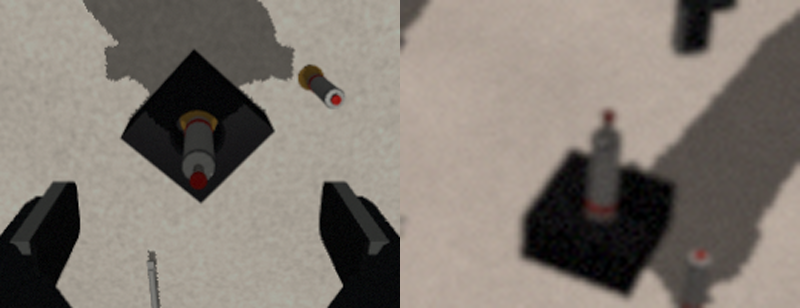

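The gauge stands upright in the hole (left (198,140), right (603,170)) with its rod out and the gripper clear, so I'm handing in.

```bash
python3 -c "from bench import job; print(job.close_job())"
```

```text
the job is handed in; nothing more can be done
None
```

The job is handed in, though no verdict came back: I pressed the gauge fully home on the stem at an estimated 18–19 N, then set it back upright and released in its holder with the rod still out.

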